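# Count along the drawer rack and push the wine stopper into the third gap

### The arm

A 7-joint arm with a two-finger parallel gripper is mounted at the origin on the work surface. World frame = base frame: x ahead of the robot, y to its left, z up, the work surface at z = 0. Lengths are in m, angles in rad, forces in N, time in s.
With the tool pointing down it reaches from about 0.425 to 0.875 m from the base axis. Payload 4.7 kg.
Tool frame: the origin (TCP) lies on the mounting face of the last link; the fingertips stand 182 mm ahead of it and the grasp point (between the pads) lies 164 mm ahead of it; z points along the fingers, y is the direction in which the jaws open and shut (so a half turn about z gives the same grasp; the last joint's range is limited). The gripper opens to 87 mm and grips with 3 to 60 N. Pads are 19 mm wide; open, the fingers measure 117 mm over their backs; the gripper's body (75 mm by 190 mm) begins 51 mm behind the grasp point.
Start: joints at [-1.31, 0.321, -0.07, 1.45, 0.023, 1.371, -0.057], TCP at [0.159, 0.63, 0.405] pointing down, gripper open.
Joint ranges: [-2.86, 2.86], [-0.3, 2.09], [-1.38, 1.24], [0.06, 2.45], [-1.56, 4.7], [0.09, 2.05], [-2.69, 2.69]. Speed limits (rad/s): [2.57, 2.57, 3.14, 3.14, 3.14, 3.14, 3.14].

### API

Orientations are given as a rotation vector (axis times angle).
In Python, from bench import ctrl gives the robot as it stands. The module is installed in compiled form; this text tells all that it offers.
- The arm moves only by the tool play_rows, never from a script. Its argument "targets" is text: rows parted by semicolons, each of 7 numbers parted by spaces: the shift along the tool's x, y, z in cm, then the turn, a rotation vector about the tool's x, y, z in rad, then the opening, from -1 (shut) to 1 (fully open). In form: x y z ax ay az grip; .... A call has 1 to 20 rows; each row shifts and turns the pose as measured when the row begins, along the tool's axes as they then stand; what a row does not reach is not made up. A row lasts 1/8 s, in which the tool goes at most 62.5 mm and 10.7 degrees, less where a joint would pass 70% of its speed; a pose out of reach is approached as far as the arm can. A call is refused whole if a number of a shift passes 6.25 or a number of a turn 0.188, either way. A call with a gripper value outside its range is refused whole. The fingers move at their own pace and stop on an object; "newtons" is the grip in N (left out, the last holds). Time passes only in rows, so rows that do not move let the fingers close. It gives the time, the measured TCP pose, the force and the opening at its end, in the units of the state.
- ctrl.get_state(): the state, without advancing time (a new reading comes with each control period).
- ctrl.get_image(name): name is "scene" or "top"; returns a dict with "pixels" (384x512x3 uint8, blue, green, red), "depth" (384x512 float32, m along the optical axis (not along the pixel's ray), 0 where there is no reading), "intrinsics" (3x3 intrinsics, pixels), "k1" (the pictures are not rectified: a ray, as slopes to the right and down, at radius r is drawn at 1 + k1 r^2 times it, then the intrinsics apply), "R" (3x3) and "t" (3): a world point X has camera coordinates R X + t. Camera axes: x right, y down, z forward; pixel columns grow to the right and rows downward; lengths in m; the calibration is good to about 2 mm. A picture is of the moment at which its call begins.
- ctrl.close_job(): hands the job in, once; it reports no verdict.
The state is a dict: "time": time; "joint_positions": joint angles; "qd": joint speeds; "joint_torque": joint torques, N m; "position": TCP position; "tool_rot": TCP orientation; "ft_force": force on the tool from outside, world axes, zero at the start; "torque": the same for the moment, N m; "grip_width": opening from 0.0 (shut) to 1.0 (fully open).
Only numpy, scipy, OpenCV 4.12 (cv2) and the standard library are available. Lean on these libraries where they do the work, as an engineer would, in place of code of your own. Each camera call takes 0.05 s, during which the arm holds its last target.

### The job

The wine stopper lives in the third gap of the wooden divider rack, counted from the end of the rack nearer the brass hook with the sardine key. Starting at that end, run a fingertip along the rail on top of the rack, touching the rail over the first, the second and then the third gap, and after that push the stopper along the drawer floor into that third gap until none of it sticks out past the front ends of the dividers, and move the robot's hand clear. Pick nothing up: push the stopper by its pewter head so that it stays standing on the floor, keep off its clean rubber plug, and leave the hanging key and the other things in the drawer where they are.

Things in the scene. Friction and masses are not known exactly. Their poses are not given: they have to be found in the camera images.
- drawer: white kitchen drawer fixed on the worktop. Sizes in mm here and below. Inside 420 (x) by 560 (y); origin under its centre on the worktop; top of its floor at z = +10. +x points from its front panel (next to the robot) to its back. Front panel: inner face at x = -210, 115 high above the worktop; the other three walls 85 high.
- rack: fixed wooden rack, 65 deep (x), 354 wide (y). Origin: centre of its underside, on the drawer floor. +x: away from the robot, into the gaps; +y: to the robot's left. 7 dividers 6 thick, 38 high make 6 gaps 52 wide, centred at y = 145, 87, 29, -29, -87, -145, with open fronts and the drawer's floor. Dividers' front ends at x = -35, back board at x = +27. A rail runs along the top of the back board.
- rail_a: the part of the rack's top rail that spans one gap, number 1 of 6 from the robot's left (number 6 from its right): 14 wide, 58 long, 8 thick. Origin: middle of its top face, which is level. It is centred over the back of its gap, at rack x = +30, y = 145, z = +46. Axes as the rack's.
- rail_b: the part of the rack's top rail that spans one gap, number 2 of 6 from the robot's left (number 5 from its right): 14 wide, 58 long, 8 thick. Origin: middle of its top face, which is level. It is centred over the back of its gap, at rack x = +30, y = 87, z = +46. Axes as the rack's.
- rail_c: the part of the rack's top rail that spans one gap, number 3 of 6 from the robot's left (number 4 from its right): 14 wide, 58 long, 8 thick. Origin: middle of its top face, which is level. It is centred over the back of its gap, at rack x = +30, y = 29, z = +46. Axes as the rack's.
- rail_d: the part of the rack's top rail that spans one gap, number 4 of 6 from the robot's left (number 3 from its right): 14 wide, 58 long, 8 thick. Origin: middle of its top face, which is level. It is centred over the back of its gap, at rack x = +30, y = -29, z = +46. Axes as the rack's.
- rail_e: the part of the rack's top rail that spans one gap, number 5 of 6 from the robot's left (number 2 from its right): 14 wide, 58 long, 8 thick. Origin: middle of its top face, which is level. It is centred over the back of its gap, at rack x = +30, y = -87, z = +46. Axes as the rack's.
- rail_f: the part of the rack's top rail that spans one gap, number 6 of 6 from the robot's left (number 1 from its right): 14 wide, 58 long, 8 thick. Origin: middle of its top face, which is level. It is centred over the back of its gap, at rack x = +30, y = -145, z = +46. Axes as the rack's.
- hook: brass hook on the inner face of the drawer's front panel, near its left or right end; it tells which end to count from (its y in the rack's frame is above 0 for the robot's left end, below 0 for the right). Origin: centre of its screw plate, 92 above the worktop; it stands 31 out from the panel along its x. A white plastic child-safety catch of like size is at the panel's other end.
- stopper: pewter wine stopper, 0.12 to 0.18 kg, loose, standing upside down on the drawer floor before the rack: a flat round pewter head 44 across and 14 high, a small cone on it to 19, then the black rubber plug upright to 44. Origin: centre of its underside; z up. It slides when pushed low on the rim of its head, and has 4 mm to spare each side in a gap.
- plug: the stopper's black rubber plug, 17 across (20 at its ribs) and 25 high, upright on the stopper's axis. Origin: centre of its lower end, 19 above the stopper's underside. Not to be touched.
- key (a joint): steel key-style sardine tin opener, 65 long, 25 wide, hanging on the brass hook: its swing in rad to the side, 0 when it hangs straight down. To be left alone.
- key_foot (a point): lower end of the hanging sardine key.
- coaster: round ceramic coaster lying flat and loose on the drawer floor in a front corner, 90 across, 8 thick. Origin: centre of its underside. To be left alone.
- jar_grip: teal silicone jar gripper disc lying flat and loose on the drawer floor in the other front corner, 104 across, 5 thick. Origin: centre of its underside. To be left alone.
- opener: flat aluminium bottle opener lying loose on the drawer floor behind the rack, 141 long (its x), 40 wide, 5 thick. Origin on its underside, near the middle of its length. To be left alone.
Things that resemble listed ones, but are neither listed nor needed, are in the scene too. What is shaped like the stopper but orange or pink is not meant.

How it is judged:
By the outcome, as a careful person would: the job done as asked, in the order asked, and still so for the second after the job is handed in, with the robot touching nothing.
It also fails if it takes over 72 s, if anything falls off the work surface, if the arm or the gripper's body presses on something with over 40 N, if the wrist force passes 120 N, or if a joint passes its speed limit or range.

## Working session

There is one attempt and no reset: what is moved stays moved. The work goes in short steps, Python scripts to look and compute and a tool call to move; the robot and the scene stay as the last step left them, time stands still between calls to the robot, and variables do not carry over. Pictures are saved under pics/ and viewed, and the job is handed in when it is done.

Besides the shell and the picture viewer there is one more tool, called after "Request:" as name(argument=value, ...) on one line, values as JSON. play_rows: Moves the arm, as the interface text tells. Its arguments: {"type":"object","properties":{"targets":{"type":"string"},"newtons":{"type":"number"}},"required":["targets"]}

```bash
mkdir -p pics; cat > h.py <<'E'
import numpy as np, cv2, pickle
from bench import ctrl
def snap(n,tag):
    im=ctrl.get_image(n); pickle.dump(im,open(f'{tag}.pkl','wb')); cv2.imwrite(f'pics/{tag}.png',im['pixels']); return im
def load(tag): return pickle.load(open(f'{tag}.pkl','rb'))
def ray(im,u,v):
    K=np.array(im['intrinsics']); d=np.array([float(np.ravel(im['k1'])[0]),0,0,0,0])
    p=cv2.undistortPoints(np.array([[[u,v]]],float),K,d,None,None,None) if False else cv2.undistortPointsIter(np.array([[[u,v]]],float),K,d,None,None,(3,100,1e-12))
    x,y=p[0,0]; return np.array([x,y,1.])
def w_depth(im,u,v):
    z=im['depth'][int(round(v)),int(round(u))]; R=np.array(im['R']);t=np.array(im['t'])
    return R.T@(ray(im,u,v)*z-t)
def w_plane(im,u,v,h):
    R=np.array(im['R']);t=np.array(im['t']); c=-R.T@t; d=R.T@ray(im,u,v)
    return c+d*(h-c[2])/d[2]
def proj(im,X):
    R=np.array(im['R']);t=np.array(im['t']); p=R@np.array(X)+t; x,y=p[0]/p[2],p[1]/p[2]; k=float(np.ravel(im['k1'])[0])
    s=1+k*(x*x+y*y); q=np.array(im['intrinsics'])@[x*s,y*s,1]; return q[:2]
def crop(im,tag,x0,y0,x1,y1,s):
    cv2.imwrite(f'pics/{tag}.png',cv2.resize(im['pixels'][y0:y1,x0:x1],None,fx=s,fy=s,interpolation=cv2.INTER_CUBIC))
E
python3 - <<'E'
from h import *
for n in('scene','top'):
    im=snap(n,n+'0'); R=np.array(im['R']);t=np.array(im['t']); print(n,-R.T@t,R,im['k1'],im['intrinsics'])
print(ctrl.get_state())
E
```

```text
scene [1.36431848 0.39395404 0.87391886] [[-0.43695253  0.89923147 -0.02133636]
 [ 0.57645574  0.26174339 -0.77407311]
 [-0.69048625 -0.35053267 -0.63273658]] 0.04505454761564089 [[498.12556429   0.         248.51501866]
 [  0.         498.12556429 193.17126626]
 [  0.           0.           1.        ]]
top [ 0.29503864 -0.03845179  1.2221382 ] [[-0.00540567 -0.99975291  0.02156135]
 [-0.9832819   0.00138966 -0.18208453]
 [ 0.18200958 -0.02218517 -0.98304645]] -0.044230168912452586 [[496.43695051   0.         256.68878322]
 [  0.         496.43695051 191.1081159 ]
 [  0.           0.           1.        ]]
{'time': 0.1, 'joint_positions': array([-1.30990438,  0.32173383, -0.07011506,  1.45154001,  0.02257468,
        1.37079354, -0.05688683]), 'qd': array([-1.97775031e-03, -2.87600559e-03, -2.81407421e-04, -1.98459225e-03,
        1.46179112e-03, -8.66177565e-04, -2.14389315e-05]), 'joint_torque': array([-2.45275633e-04, -4.92571306e+01, -4.05750722e-01, -3.13401604e+01,
       -6.40611537e-02,  3.94279032e-02,  6.27308577e-05]), 'position': array([0.15875638, 0.63012776, 0.40378714]), 'tool_rot': array([-3.86557759e-01, -3.11756779e+00,  2.64042903e-03]), 'ft_force': array([ 0.57159064, -0.46114754,  0.45430345]), 'torque': array([-0.02607548,  0.01532985,  0.01703083]), 'grip_width': 1.0008227471461415}
```

View pics/scene0.png

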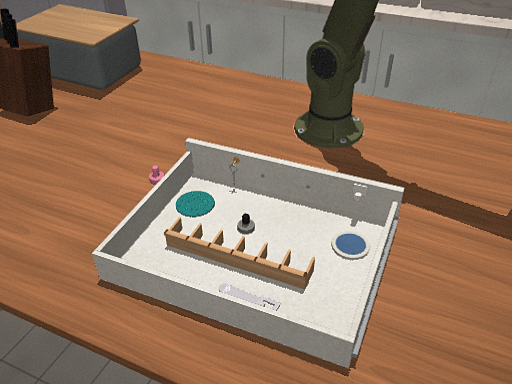

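View pics/top0.png

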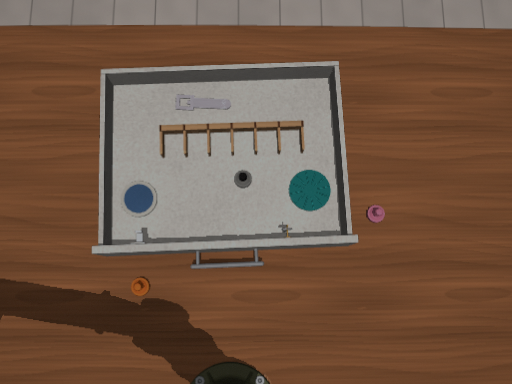

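```bash
python3 - <<'E'
from h import *
im=load('top0'); crop(im,'t1',150,55,355,265,3.0 if 0 else 2.8)
im=load('scene0'); crop(im,'s1',155,135,325,300,3.5)
E
```

```text
(no output)
```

View pics/t1.png

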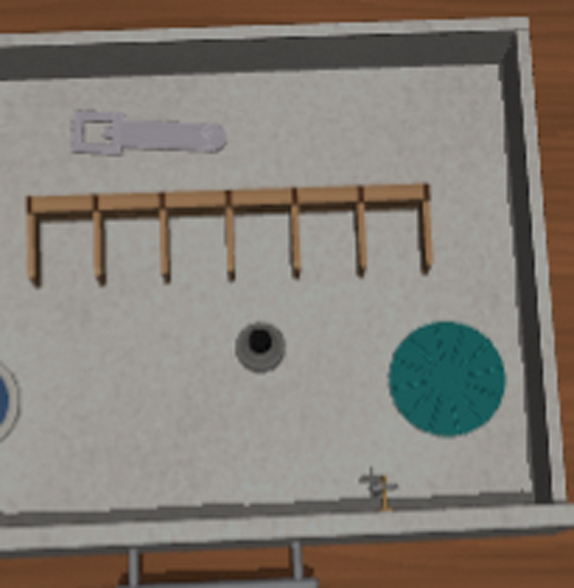

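View pics/s1.png

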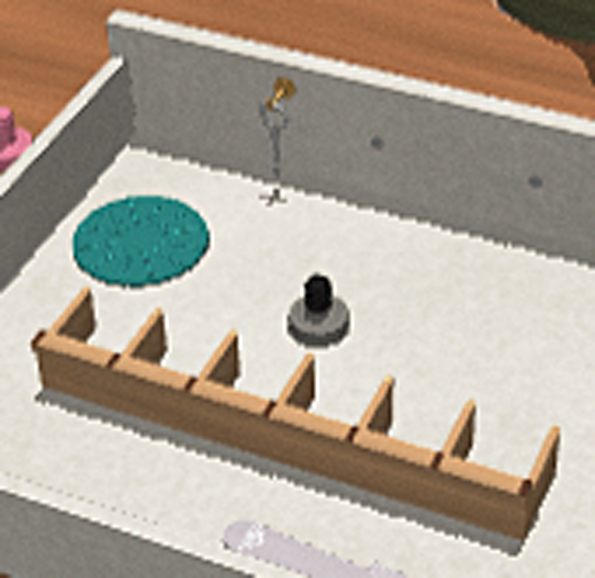

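```bash
python3 - <<'E'
from h import *
im=load('top0'); crop(im,'t2',155,110,235,195,7); crop(im,'t3',225,110,310,195,7)
E
```

```text
(no output)
```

View pics/t2.png

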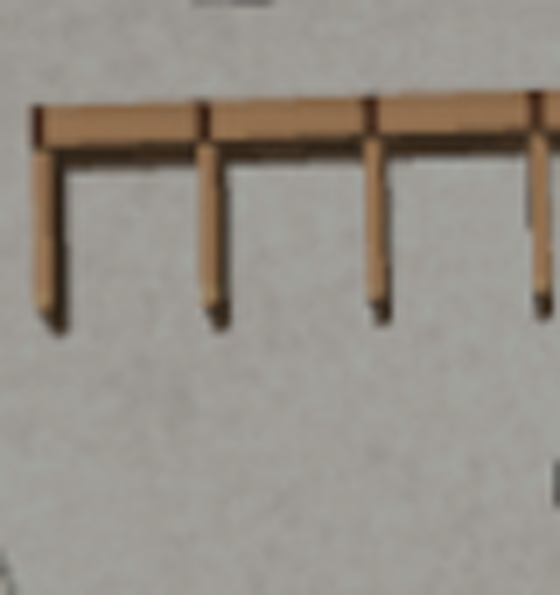

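View pics/t3.png

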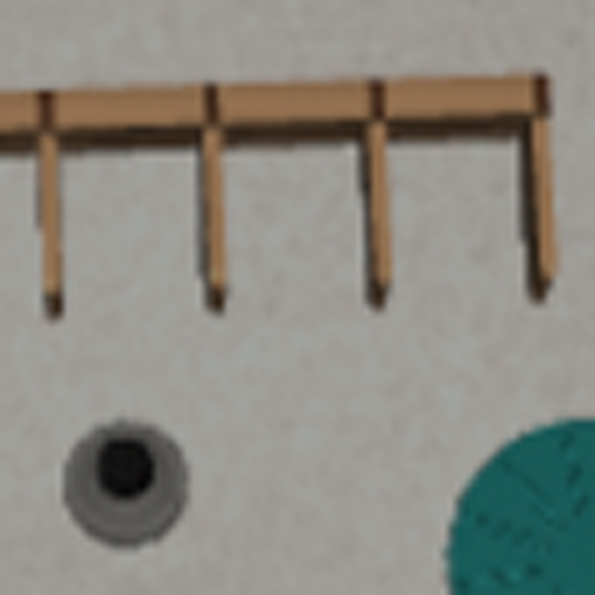

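```bash
python3 - <<'E'
from h import *
from scipy.optimize import least_squares
im=load('top0')
f=lambda x,y,ox,oy,s=7:((x+.5)/s-.5+ox,(y+.5)/s-.5+oy)
N=[f(x,y,155,110) for x,y in[(38,126),(203,121),(371,116)]]+[f(x,y,225,110) for x,y in[(46,109),(210,104),(376,97),(541,95)]]
T=[f(x,y,155,110) for x,y in[(47,306),(211,302),(377,298)]]+[f(x,y,225,110) for x,y in[(53,292),(216,285),(379,281),(543,275)]]
ys=[.174-.058*i for i in range(7)]
def W(p,x,y,z):
    c,s=np.cos(p[2]),np.sin(p[2]); return [p[0]+c*x-s*y,p[1]+s*x+c*y,z]
def res(p):
    r=[]
    for y,n,t in zip(ys,N,T):
        r+=list(proj(im,W(p,.030,y,.056))-n); r+=list(proj(im,W(p,-.035,y,.048))-t)
    return np.array(r)
s=least_squares(res,[.65,0,0]); print(s.x,np.round(s.fun.reshape(-1,4),2))
p=s.x; np.save('rack.npy',p)
# stopper: head top rim centre z=.024
u,v=f(126,484,225,110); hc=w_plane(im,u,v,.018); print('stopper head',hc, 'wdth px',125/7)
u,v=f(127,468,225,110); print('plug top',w_plane(im,u,v,.054))
c,sn=np.cos(p[2]),np.sin(p[2])
Rr=np.array([[c,-sn],[sn,c]]); print('stopper in rack',Rr.T@(hc[:2]-p[:2]))
for n,y in zip('abcdef',[.145,.087,.029,-.029,-.087,-.145]): print(n,W(p,.03,y,.056))
# scene check
im2=load('scene0')
for y in (.174,0,-.174): print(proj(im2,W(p,.03,y,.056)),proj(im2,W(p,-.035,y,.048)))
print(proj(im2,[hc[0],hc[1],.054]),proj(im2,[hc[0],hc[1],.010]))
for uv in[(165,237),(310,272)]: print(w_depth(im2,*uv))
for uv in [(284,226),(288,233)]: print('key',w_depth(im,*uv))
vis=im['pixels'].copy();vis=cv2.resize(vis,None,fx=1.5,fy=1.5)
print('hook',[w_plane(im,288,232,.09)])
for nm,uv in {'coaster':(139,198),'grip':(309,190)}.items(): print(nm,w_plane(im,*uv,.015), w_depth(im,*uv))
E
```

```text
[ 0.64593402 -0.00393104  0.03425317] [[-0.14 -0.32 -0.8   0.56]
 [ 0.05 -0.4  -0.38  0.32]
 [-0.2  -0.46 -0.26  0.09]
 [-0.07 -0.22 -0.18  0.16]
 [ 0.16 -0.25  0.28  0.38]
 [ 0.04  0.01  0.67  0.17]
 [-0.02 -0.41  0.85  0.27]]
stopper head [ 0.54925951 -0.03081179  0.018     ] wdth px 17.857142857142858
plug top [ 0.54727683 -0.03138465  0.054     ]
stopper in rack [-0.09753837 -0.02355422]
a [np.float64(0.6709506816952854), np.float64(0.14201129776583293), 0.056]
b [np.float64(0.672936976945235), np.float64(0.08404531954429312), 0.056]
c [np.float64(0.6749232721951848), np.float64(0.02607934132275332), 0.056]
d [np.float64(0.6769095674451344), np.float64(-0.031886636898786486), 0.056]
e [np.float64(0.6788958626950842), np.float64(-0.08985261512032627), 0.056]
f [np.float64(0.6808821579450338), np.float64(-0.1478185933418661), 0.056]
[304.37837204 274.16284904] [313.61540568 256.38784714]
[231.51040481 251.48222957] [243.43286601 235.54964921]
[165.59610496 231.08132698] [179.71264169 216.70395007]
[245.14389918 214.89282579] [245.58977029 227.90095619]
[ 0.66208853 -0.19843227  0.01003233]
[0.63328469 0.17194347 0.02608014]
key [ 0.43242064 -0.13254838  0.0083261 ]
key [ 0.41478156 -0.14181097  0.01193353]
hook [array([ 0.40935092, -0.13518133,  0.09      ])]
coaster [0.50170156 0.22405182 0.015     ] [0.50118268 0.22339275 0.0180308 ]
grip [ 0.52115151 -0.19555181  0.015     ] [ 0.52133744 -0.195681    0.01400737]
```

```bash
cat >> h.py <<'E'
from scipy.spatial.transform import Rotation as Ro
P=np.load('rack.npy')
c_,s_=np.cos(P[2]),np.sin(P[2])
Rk=np.array([[c_,-s_,0],[s_,c_,0],[0,0,1]]); O=np.array([P[0],P[1],.010])
Rdes=Rk@np.diag([-1,1,-1.])
def rep(tx=None,ty=None,tz=None):
    """tip pose in rack frame [mm]; target tip in rack mm -> shift in tool axes cm, turn rad"""
    s=ctrl.get_state(); R=Ro.from_rotvec(s['tool_rot']).as_matrix(); tip=np.array(s['position'])+R@[0,0,.182]
    tr=Rk.T@(tip-O)
    print('t',round(s['time'],2),'tip rack mm',np.round(tr*1e3,1),'world',np.round(tip,4),'F',np.round(s['ft_force'],1),'grip',round(s['grip_width'],3))
    print('turn',np.round(Ro.from_matrix(R.T@Rdes).as_rotvec(),3),'q',np.round(s['joint_positions'],2))
    if tx is not None:
        d=Rk@(np.array([tx,ty,tz])/1e3)+O-tip   # tip shift
        # shift of TCP expressed in tool axes if already aligned
        print('shift cm',np.round(R.T@d*100,2))
E
python3 -c "
from h import *
rep(30,-145,150)"
```

```text
t 0.1 tip rack mm [-465.3  650.1  211.8] world [0.1587 0.6298 0.2218] F [ 0.6 -0.5  0.5] grip 1.001
turn [-0.002 -0.    -0.281] q [-1.31  0.32 -0.07  1.45  0.02  1.37 -0.06]
shift cm [-69.63 -62.65   6.29]
```

Request:
play_rows(targets="0 0 0 0 0 -0.14 -1; 0 0 0 0 0 -0.14 -1; 0 0 0 0 0 0 -1")

```text
time: 0.48
position: [0.1587, 0.6298, 0.4017]
tool_rot: [0.063, -3.14, 0.008]
ft_force: [-0.5, -0.3, -0.2]
grip_width: 0.743
```

```bash
python3 -c "
from h import *
rep(30,-148,150)"
```

```text
t 0.47 tip rack mm [-465.5  649.1  209.7] world [0.1585 0.6288 0.2197] F [-0.5 -0.3 -0.2] grip 0.743
turn [-0.005 -0.001  0.006] q [-1.28  0.32 -0.11  1.45  0.03  1.37  0.22]
shift cm [-49.09 -79.97   6.32]
```

Request:
play_rows(targets="-4.5 -2.5 -0.2 0 0 0 -1; -4.5 -2.5 -0.2 0 0 0 -1; -4.5 -2.5 -0.2 0 0 0 -1; -4.5 -2.5 -0.2 0 0 0 -1; -4.5 -2.5 -0.2 0 0 0 -1; -4.5 -2.5 -0.2 0 0 0 -1; -4.5 -2.5 -0.2 0 0 0 -1; -4.5 -2.5 -0.2 0 0 0 -1; 0 0 0 0 0 0 -1")

```text
time: 1.6
position: [0.5346, 0.4357, 0.4144]
tool_rot: [0.027, -3.138, 0.014]
ft_force: [0.7, 0.3, -0.3]
grip_width: 0.004
```

```bash
python3 -c "
from h import *
rep(30,-148,150)"
```

```text
t 1.6 tip rack mm [-96.9 441.6 222.4] world [0.5339 0.434  0.2324] F [ 0.7  0.3 -0.3] grip 0.004
turn [-0.009 -0.004 -0.017] q [-0.8   0.4   0.1   1.32 -0.04  1.42  0.89]
shift cm [-13.73 -58.66   7.73]
```

Request:
play_rows(targets="-1 -4.9 0 0 0 -0.002 -1; -1 -4.9 0 0 0 -0.002 -1; -1 -4.9 0 0 0 -0.002 -1; -1 -4.9 0 0 0 -0.002 -1; -1 -4.9 0 0 0 -0.002 -1; -1 -4.9 0 0 0 -0.002 -1; -1 -4.9 0 0 0 -0.002 -1; -1 -4.9 0 0 0 -0.002 -1; -1 -4.9 0 0 0 -0.002 -1; -1 -4.9 0 0 0 -0.002 -1; -1 -4.9 0 0 0 -0.002 -1; -1 -4.9 0 0 0 -0.002 -1; 0 0 0 0 0 0 -1")

```text
time: 3.22
position: [0.6664, -0.1531, 0.4121]
tool_rot: [0.046, -3.13, 0.002]
ft_force: [0.2, -0.2, -0.1]
grip_width: 0.011
```

```bash
python3 -c "
from h import *
rep(30,-148,80)"
```

```text
t 3.23 tip rack mm [  13.4 -150.   220.1] world [ 0.6645 -0.1534  0.2301] F [ 0.2 -0.2 -0.1] grip 0.011
turn [-0.001 -0.011 -0.005] q [-0.1   0.41  0.39  1.35 -0.15  1.42  1.89]
shift cm [-1.81  0.22 13.99]
```

Request:
play_rows(targets="-0.4 0 3.5 0 -0.003 0 -1; -0.4 0 3.5 0 -0.003 0 -1; -0.4 0 3.5 0 -0.003 0 -1; -0.4 0 3 0 -0.002 0 -1; 0 0 0 0 0 0 -1; 0 0 0 0 0 0 -1")

```text
time: 3.98
position: [0.6832, -0.1419, 0.2743]
tool_rot: [-0.045, 3.139, 0.01]
ft_force: [-0.5, -0.6, 0.4]
grip_width: 0.007
```

```bash
python3 -c "
from h import *
rep(30,-148,60)
im=snap('scene','s2');crop(im,'s2c',120,120,330,300,3.5)
im=snap('top','t4')"
```

```text
t 3.98 tip rack mm [  32.9 -138.    82.3] world [ 0.6836 -0.1407  0.0923] F [-0.5 -0.6  0.4] grip 0.007
turn [ 0.006  0.002 -0.006] q [-0.09  0.52  0.36  1.48 -0.2   1.18  1.9 ]
shift cm [ 0.29 -1.02  2.22]
```

View pics/s2c.png

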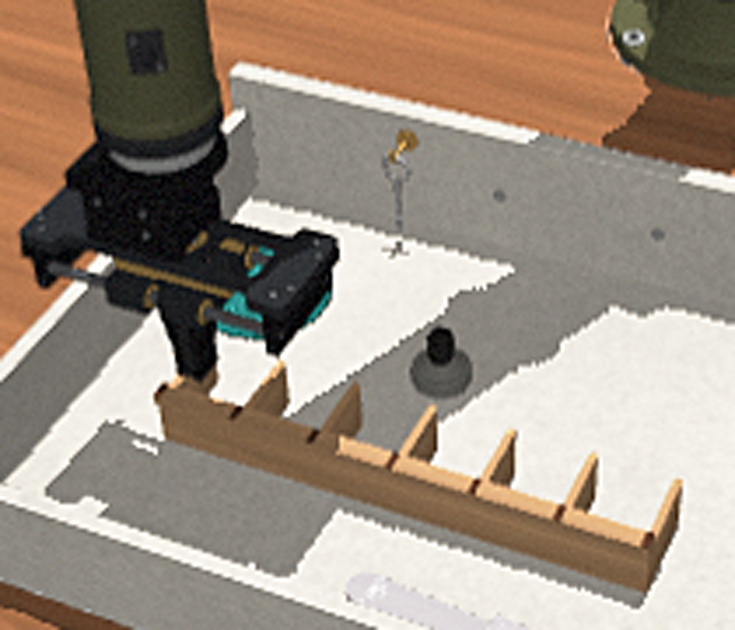

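Request:
play_rows(targets="0.15 -0.6 1 0 0 0 -1; 0.15 -0.5 1 0 0 -0.005 -1; 0 0 0.5 0 0 0 -1; 0 0 0 0 0 0 -1; 0 0 0 0 0 0 -1")

```text
time: 4.7
position: [0.6806, -0.155, 0.2501]
tool_rot: [-0.05, 3.135, 0.009]
ft_force: [-0.1, 0.1, 0.5]
grip_width: 0.005
```

```bash
python3 -c "
from h import *
im=load('s2'); print(proj(im,[.6836,-.1407,.0923]))
rep(30,-148,46)
"
```

```text
[176.37055984 224.63512755]
t 4.7 tip rack mm [  30.6 -151.1   58.1] world [ 0.6817 -0.1539  0.0681] F [-0.1  0.1  0.5] grip 0.005
turn [ 0.006  0.006 -0.002] q [-0.07  0.54  0.36  1.5  -0.21  1.13  1.93]
shift cm [0.07 0.31 1.21]
```

Request:
play_rows(targets="0 0.15 0.4 0 0 0 -1; 0 0.1 0.4 0 0 0 -1; 0 0 0.2 0 0 0 -1; 0 0 0 0 0 0 -1")

```text
time: 5.2
position: [0.6808, -0.1516, 0.2397]
tool_rot: [-0.052, 3.135, 0.009]
ft_force: [-0.3, 0.1, -0.2]
grip_width: 0.009
```

```bash
python3 -c "
from h import *
rep(30,-148,46)
"
```

```text
t 5.2 tip rack mm [  31.  -147.7   47.7] world [ 0.682  -0.1505  0.0577] F [-0.3  0.1 -0.2] grip 0.009
turn [ 0.006  0.007 -0.001] q [-0.08  0.55  0.36  1.51 -0.21  1.11  1.93]
shift cm [ 0.1  -0.03  0.17]
```

Request:
play_rows(targets="0 0 0.2 0 0 0 -1; 0 0 0 0 0 0 -1")

```text
time: 5.45
position: [0.6812, -0.1518, 0.2391]
tool_rot: [-0.052, 3.133, 0.009]
ft_force: [-1.0, -0.7, -0.5]
grip_width: 0.008
```

```bash
python3 -c "
from h import *
rep(30,-148,46)
"
```

```text
t 5.45 tip rack mm [  31.6 -147.9   47.1] world [ 0.6826 -0.1507  0.0571] F [-1.  -0.7 -0.5] grip 0.008
turn [ 0.006  0.008 -0.001] q [-0.08  0.55  0.35  1.51 -0.21  1.11  1.93]
shift cm [ 0.16 -0.01  0.11]
```

Request:
play_rows(targets="0 0 0.3 0 0 0 -1; 0 0 0.1 0 0 0 -1")

```text
time: 5.7
position: [0.6813, -0.152, 0.2388]
tool_rot: [-0.052, 3.132, 0.01]
ft_force: [-1.9, 1.1, 3.0]
grip_width: 0.003
```

```bash
python3 -c "
from h import *
rep(30,-148,46)
"
```

```text
t 5.7 tip rack mm [  31.9 -148.    46.8] world [ 0.6829 -0.1508  0.0568] F [-1.9  1.1  3. ] grip 0.003
turn [ 0.006  0.009 -0.001] q [-0.07  0.55  0.35  1.51 -0.21  1.11  1.93]
shift cm [0.19 0.   0.08]
```

Request:
play_rows(targets="0.1 0.8 0.25 0 0.004 0 -1; 0.05 0.8 0.25 0 0.003 0 -1; 0 0.8 0.25 0 0 0 -1; 0 0.8 0.25 0 0 0 -1")

```text
time: 6.2
position: [0.6807, -0.1349, 0.2387]
tool_rot: [-0.036, 3.123, -0.028]
ft_force: [-2.9, -6.4, 10.3]
grip_width: 0.006
```

```bash
python3 -c "
from h import *
rep(30,-87,46)
"
```

```text
t 6.2 tip rack mm [  33.5 -135.4   46.8] world [ 0.684  -0.1381  0.0568] F [-2.9 -6.4 10.3] grip 0.006
turn [-0.018  0.018 -0.011] q [-0.11  0.54  0.36  1.53 -0.19  1.09  1.88]
shift cm [ 0.41  4.84 -0.02]
```

Request:
play_rows(targets="0.1 1 0.05 -0.006 0.006 -0.004 -1; 0.1 1.2 0.08 -0.006 0.006 -0.004 -1; 0.05 1.2 0.08 -0.004 0.004 -0.002 -1; 0 1.2 0.08 0 0.002 0 -1")

```text
time: 6.7
position: [0.678, -0.0926, 0.2387]
tool_rot: [-0.046, 3.134, -0.016]
ft_force: [-0.5, -4.8, 6.4]
grip_width: 0.005
```

```bash
python3 -c "
from h import *
rep(30,-87,46)
"
```

```text
t 6.7 tip rack mm [ 30.2 -91.6  46.7] world [ 0.6793 -0.0945  0.0567] F [-0.5 -4.8  6.4] grip 0.005
turn [-0.01   0.007 -0.005] q [-0.17  0.52  0.35  1.55 -0.18  1.09  1.82]
shift cm [0.03 0.46 0.07]
```

Contact holds (6 N), now over the second gap's rail; on to the third.

Request:
play_rows(targets="0 1.1 0.08 -0.004 0.003 -0.002 -1; 0 1.2 0.08 -0.003 0.002 -0.002 -1; 0 1.2 0.08 -0.003 0.002 0 -1; 0 1.2 0.08 0 0.002 0 -1")

```text
time: 7.2
position: [0.6778, -0.0478, 0.2387]
tool_rot: [-0.05, 3.138, -0.014]
ft_force: [0.4, -4.9, 6.4]
grip_width: 0.005
```

```bash
python3 -c "
from h import *
rep(30,-29,46)
"
```

```text
t 7.2 tip rack mm [ 30.9 -46.6  46.7] world [ 0.6784 -0.0494  0.0567] F [ 0.4 -4.9  6.4] grip 0.005
turn [-0.009  0.003 -0.002] q [-0.23  0.51  0.34  1.56 -0.18  1.09  1.76]
shift cm [0.1  1.76 0.05]
```

Request:
play_rows(targets="0.05 0.9 0.08 -0.003 0 0 -1; 0 0.8 0.08 -0.003 0 0 -1; 0 0.2 0.1 0 0 0 -1")

```text
time: 7.58
position: [0.6773, -0.0298, 0.2387]
tool_rot: [-0.052, 3.134, -0.014]
ft_force: [-1.3, -5.2, 7.2]
grip_width: 0.006
```

```bash
python3 -c "
from h import *
rep(30,-29,46)
im=snap('scene','s3');crop(im,'s3c',140,120,330,300,3.3)
im=snap('top','t5');crop(im,'t5c',150,60,360,270,2.8)"
```

```text
t 7.58 tip rack mm [ 31.7 -28.5  46.7] world [ 0.6786 -0.0313  0.0567] F [-1.3 -5.2  7.2] grip 0.006
turn [-0.009  0.007 -0.001] q [-0.25  0.51  0.33  1.57 -0.17  1.09  1.73]
shift cm [ 0.17 -0.05  0.07]
```

View pics/s3c.png

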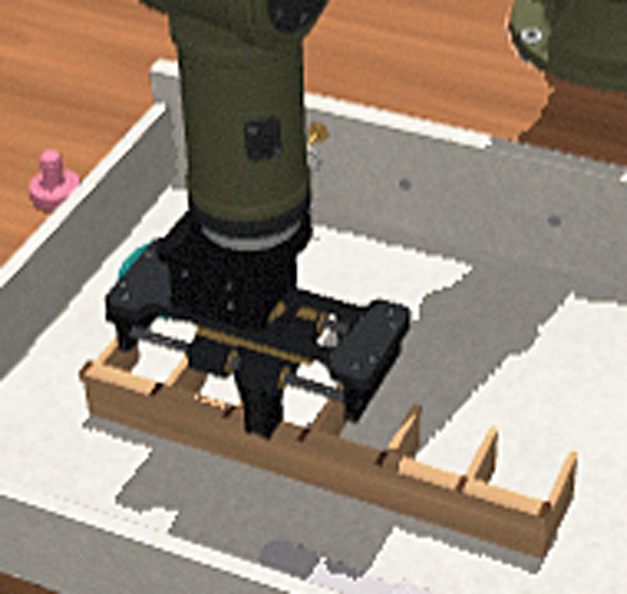

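View pics/t5c.png

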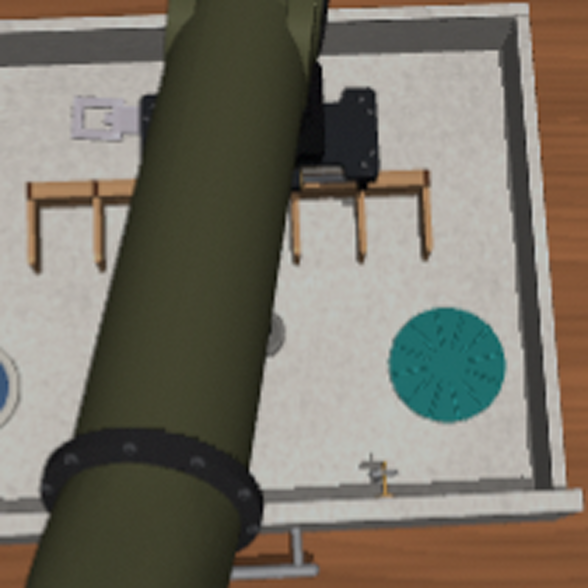

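Request:
play_rows(targets="0 0 -3 0 0 0 -1; 0 0 -6 0 0 0 -1; 0 0 -3 -0.008 0.006 0 -0.72; 4 0.1 0 0 0 0 -0.72; 5 0.1 0 0 0 0 -0.72; 5 0.1 0 0 0 0 -0.72; 2 0 0 0 0 0 -0.72; 0 0 0 0 0 0 -0.72; 0 0 0 0 0 0 -0.72")

```text
time: 8.8
position: [0.51, -0.0176, 0.355]
tool_rot: [0.078, -3.126, -0.017]
ft_force: [0.7, 0.4, -0.1]
grip_width: 0.134
```

```bash
python3 -c "
from h import *
rep(-143,-24,60)
"
```

```text
t 8.8 tip rack mm [-139.    -7.   163.1] world [ 0.5072 -0.0157  0.1731] F [ 0.7  0.4 -0.1] grip 0.134
turn [ 0.011 -0.015  0.015] q [-0.35  0.06  0.35  1.87 -0.03  1.24  1.63]
shift cm [ 0.27 -1.81 10.29]
```

Request:
play_rows(targets="0.4 -1 0 0.01 -0.014 0.014 -0.72; 0.2 -0.8 2 0 0 0 -0.72; 0.1 -0.1 3 0 0 0 -0.72; 0 0 3 0 0 0 -0.72; 0 0 1 0 0 0 -0.72; 0 0 0 0 0 0 -0.72")

```text
time: 9.55
position: [0.5073, -0.0403, 0.2626]
tool_rot: [-0.049, 3.138, -0.007]
ft_force: [0.7, -0.9, -0.1]
grip_width: 0.137
```

```bash
python3 -c "
from h import *
rep(-145,-24,40)
im=snap('scene','s4');crop(im,'s4c',155,135,325,300,3.5)
"
```

```text
t 9.55 tip rack mm [-139.2  -32.4   70.6] world [ 0.5079 -0.0411  0.0806] F [ 0.7 -0.9 -0.1] grip 0.137
turn [-0.004  0.003 -0.003] q [-0.31  0.14  0.37  1.98 -0.06  1.03  1.68]
shift cm [0.59 0.85 3.05]
```

View pics/s4c.png

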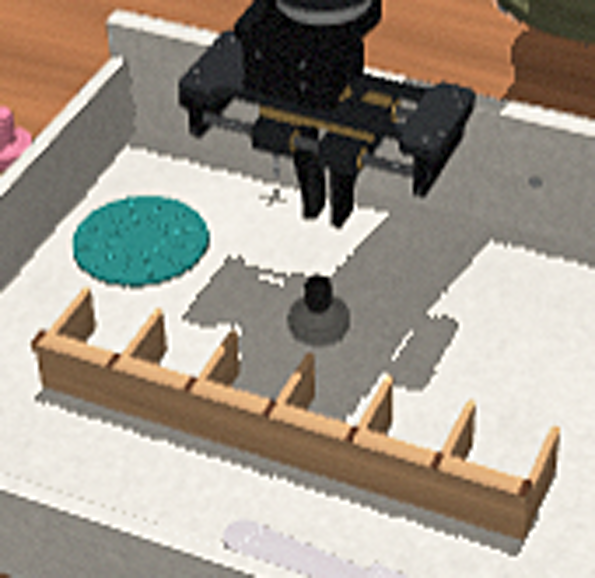

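```bash
python3 - <<'E'
from h import *
im=load('s4')
for uv in [(277,187),(274,188),(281,180),(211,172),(244,194),(252,197),(246,215)]:
    print(uv,np.round(w_depth(im,*uv),4))
R=np.array(im['R']);t=np.array(im['t'])
# all points within gripper region lower than body
best=[]
for v in range(140,205):
  for u in range(200,300):
    X=w_depth(im,u,v)
    if im['depth'][v,u]>0 and .44<X[0]<.58 and X[2]>.07 and X[2]<.16 and -.2<X[1]<.2: best.append((u,v,*np.round(X,3)))
b=np.array(best)
for lo in np.arange(-.15,.10,.01):
    s=b[(b[:,3]>=lo)&(b[:,3]<lo+.01)]
    if len(s): print(round(lo,2),'minz',s[:,4].min(),'x',s[:,2].min(),s[:,2].max())
E
```

```text
(277, 187) [0.5323 0.0458 0.155 ]
(274, 188) [0.5431 0.043  0.159 ]
(281, 180) [0.5276 0.0534 0.1746]
(211, 172) [ 0.5481 -0.1198  0.1581]
(244, 194) [ 0.5202 -0.0472  0.0935]
(252, 197) [ 0.5172 -0.0268  0.0886]
(246, 215) [ 0.5465 -0.0299  0.0517]
-0.13 minz 0.151 x 0.508 0.55
-0.12 minz 0.151 x 0.504 0.55
-0.08 minz 0.151 x 0.542 0.547
-0.07 minz 0.127 x 0.519 0.548
-0.06 minz 0.08 x 0.502 0.549
-0.05 minz 0.079 x 0.499 0.539
-0.04 minz 0.078 x 0.514 0.521
-0.03 minz 0.077 x 0.5 0.546
-0.02 minz 0.155 x 0.545 0.549
-0.01 minz 0.148 x 0.484 0.548
0.0 minz 0.16 x 0.538 0.538
0.03 minz 0.155 x 0.542 0.542
0.04 minz 0.147 x 0.469 0.545
```

```bash
python3 - <<'E'
from h import *
im=load('s4')
b=[]
for v in range(140,205):
  for u in range(200,300):
    X=w_depth(im,u,v)
    if im['depth'][v,u]>0 and .44<X[0]<.58 and .07<X[2]<.19 and -.075<X[1]<.02: b.append((u,v,*X))
b=np.array(b)
for x0 in np.arange(.49,.56,.005):
    s=b[(b[:,2]>=x0)&(b[:,2]<x0+.005)]
    if len(s):
        s=s[np.argsort(s[:,4])][:4]; print(round(x0,3),[(int(a[0]),int(a[1]),round(a[3],3),round(a[4],3)) for a in s])
E
```

```text
0.49 [(265, 168, np.float64(-0.002), np.float64(0.17)), (259, 166, np.float64(-0.018), np.float64(0.17)), (265, 167, np.float64(-0.003), np.float64(0.17)), (260, 166, np.float64(-0.015), np.float64(0.171))]
0.495 [(247, 192, np.float64(-0.049), np.float64(0.084)), (255, 191, np.float64(-0.027), np.float64(0.095)), (255, 190, np.float64(-0.027), np.float64(0.098)), (247, 184, np.float64(-0.049), np.float64(0.109))]
0.5 [(247, 194, np.float64(-0.047), np.float64(0.081)), (247, 193, np.float64(-0.048), np.float64(0.083)), (255, 195, np.float64(-0.025), np.float64(0.085)), (255, 194, np.float64(-0.025), np.float64(0.089))]
0.505 [(254, 197, np.float64(-0.027), np.float64(0.079)), (254, 196, np.float64(-0.026), np.float64(0.084)), (246, 194, np.float64(-0.047), np.float64(0.085)), (246, 193, np.float64(-0.048), np.float64(0.088))]
0.51 [(245, 197, np.float64(-0.048), np.float64(0.079)), (253, 198, np.float64(-0.027), np.float64(0.08)), (244, 196, np.float64(-0.05), np.float64(0.082)), (246, 195, np.float64(-0.046), np.float64(0.085))]
0.515 [(252, 200, np.float64(-0.028), np.float64(0.077
[... 764 characters left out ...]
.float64(0.166))]
0.535 [(258, 183, np.float64(-0.0), np.float64(0.156)), (239, 177, np.float64(-0.049), np.float64(0.159)), (259, 182, np.float64(0.003), np.float64(0.16)), (264, 183, np.float64(0.015), np.float64(0.16))]
0.54 [(230, 178, np.float64(-0.072), np.float64(0.151)), (248, 183, np.float64(-0.024), np.float64(0.152)), (238, 179, np.float64(-0.051), np.float64(0.154)), (231, 178, np.float64(-0.068), np.float64(0.154))]
0.545 [(237, 180, np.float64(-0.051), np.float64(0.153)), (252, 184, np.float64(-0.012), np.float64(0.155)), (256, 185, np.float64(-0.001), np.float64(0.155)), (233, 179, np.float64(-0.061), np.float64(0.155))]
0.55 [(232, 177, np.float64(-0.061), np.float64(0.164))]
```

Request:
play_rows(targets="0.4 0.5 0 0 0 0 -0.72; 0.2 0.35 1.5 0 0 0 -0.72; 0.1 0.1 2 0 0 0 -0.72; 0 0 1.2 0 0 0 -0.72; 0 0 0 0 0 0 -0.72; 0 0 0 0 0 0 -0.72")

```text
time: 10.35
position: [0.5013, -0.0297, 0.2165]
tool_rot: [-0.051, 3.131, -0.005]
ft_force: [-0.0, -0.4, 0.1]
grip_width: 0.14
```

```bash
python3 -c "
from h import *
rep(-145,-24,4)
"
```

```text
t 10.35 tip rack mm [-143.6  -21.4   24.5] world [ 0.5031 -0.0302  0.0345] F [-0.  -0.4  0.1] grip 0.14
turn [-0.003  0.01  -0.002] q [-0.32  0.19  0.35  2.03 -0.08  0.92  1.68]
shift cm [ 0.16 -0.25  2.05]
```

Request:
play_rows(targets="0.1 -0.2 0.8 0 0.005 0 -0.72; 0.05 -0.05 0.7 0 0.004 0 -0.72; 0 0 0.3 0 0 0 -0.72; 0 0 0 0 0 0 -0.72")

```text
time: 10.85
position: [0.5004, -0.0327, 0.1981]
tool_rot: [-0.05, 3.139, -0.005]
ft_force: [0.1, 0.0, -0.1]
grip_width: 0.135
```

```bash
python3 -c "
from h import *
rep(-145,-24,4)
im=snap('scene','s5');crop(im,'s5c',195,165,305,265,5.5)
im=snap('top','t6');crop(im,'t6c',190,110,310,240,4.5)
"
```

```text
t 10.85 tip rack mm [-146.   -24.3    6.1] world [ 0.5008 -0.0333  0.0161] F [ 0.1  0.  -0.1] grip 0.135
turn [-0.003  0.002 -0.002] q [-0.31  0.22  0.35  2.04 -0.09  0.89  1.7 ]
shift cm [-0.1   0.04  0.21]
```

View pics/s5c.png

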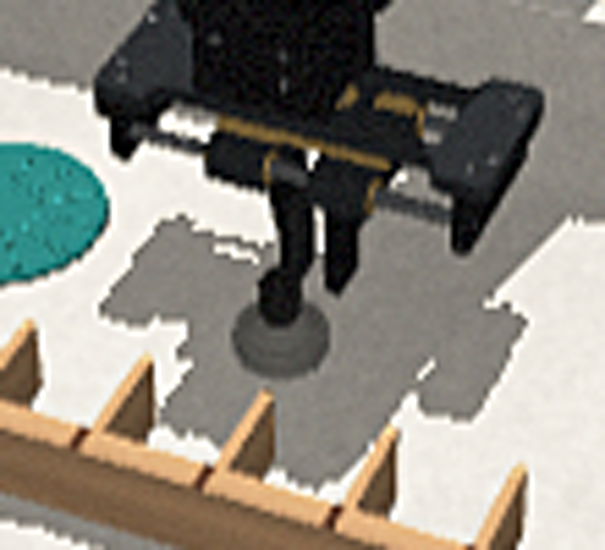

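View pics/t6c.png

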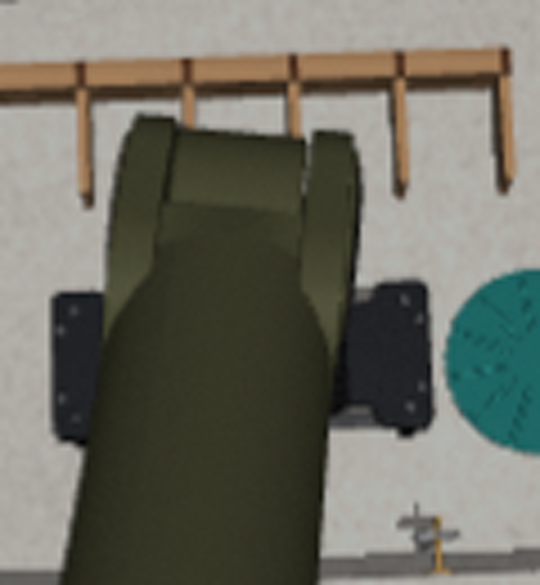

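Request:
play_rows(targets="-0.6 0 0.2 0 0 0 -0.72; -0.6 0 0.1 0 0 0 -0.72; -0.5 0 0 0 0 0 -0.72; -0.5 0 0 0 0 0 -0.72; 0 0 0 0 0 0 -0.72")

```text
time: 11.58
position: [0.5242, -0.0317, 0.1955]
tool_rot: [-0.051, 3.139, -0.005]
ft_force: [0.6, 0.4, -0.3]
grip_width: 0.145
```

```bash
python3 -c "
from h import *
rep(-100,-25.5,3.5)
im=snap('scene','s6');crop(im,'s6c',195,165,305,265,5.5)
"
```

```text
t 11.57 tip rack mm [-122.3  -24.1    3.5] world [ 0.5246 -0.0323  0.0135] F [ 0.6  0.4 -0.3] grip 0.145
turn [-0.003  0.002 -0.002] q [-0.3   0.27  0.35  1.99 -0.11  0.9   1.71]
shift cm [-2.23 -0.13  0.  ]
```

View pics/s6c.png

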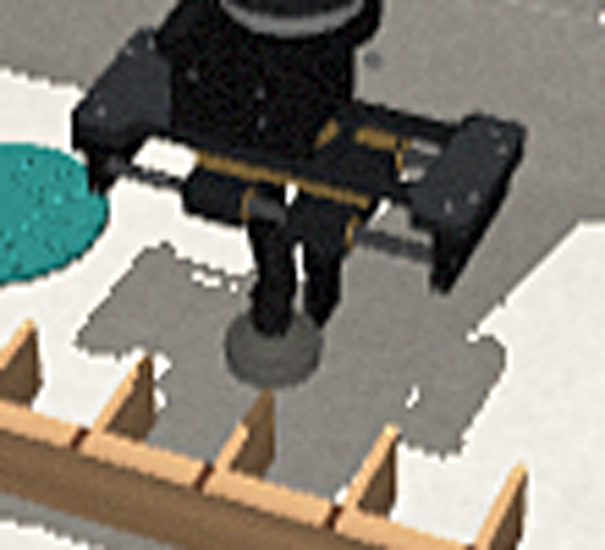

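```bash
cat >> h.py <<'E'
def stopper(im,tag,xr,yr,box,s):
    """draw model at rack (mm) for comparison"""
    x0,y0,x1,y1=box; v=cv2.resize(im['pixels'][y0:y1,x0:x1],None,fx=s,fy=s,interpolation=cv2.INTER_CUBIC)
    a=np.linspace(0,2*np.pi,60)
    for z,r,c in((.0,.022,(0,0,255)),(.014,.022,(0,255,255)),(.044,.0085,(0,255,0))):
        pts=[]
        for t in a:
            q=proj(im,Rk@np.array([xr/1e3+r*np.cos(t),yr/1e3+r*np.sin(t),z])+O); pts.append(((q-[x0,y0]+.5)*s-.5))
        cv2.polylines(v,[np.round(np.array(pts)).astype(np.int32)],True,c,1)
    cv2.imwrite(f'pics/{tag}.png',v)
E
python3 -c "
from h import *
im=load('s6');stopper(im,'s6d',-91.6,-24,(215,190,285,255),8)
im=load('scene0');stopper(im,'s0d',-97.5,-23.6,(215,190,285,255),8)
"
```

```text
(no output)
```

View pics/s6d.png

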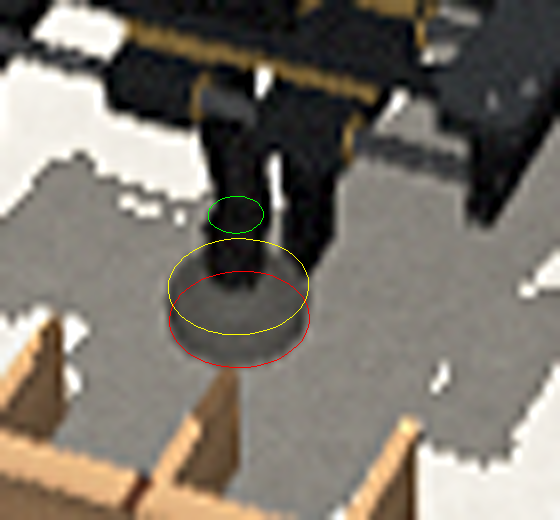

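View pics/s0d.png

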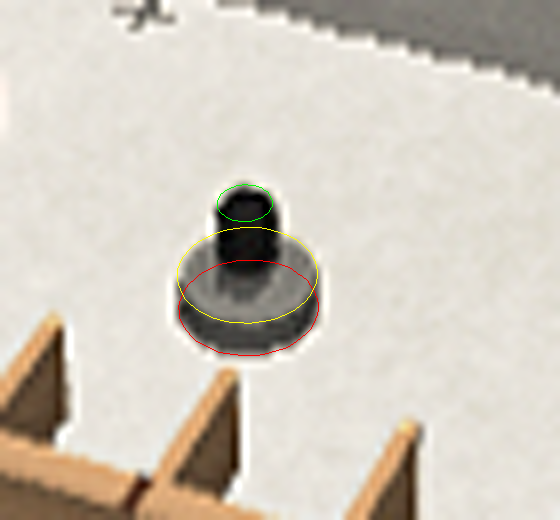

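Request:
play_rows(targets="-0.6 -0.1 0 0 0 0 -0.72; -0.6 -0.12 0 0 0 0 -0.72; -0.6 -0.12 0 0 0 0 -0.72; -0.6 -0.1 0 0 0 0 -0.72; -0.3 -0.05 0 0 0 0 -0.72; 0 0 0 0 0 0 -0.72")

```text
time: 12.38
position: [0.5526, -0.036, 0.1953]
tool_rot: [-0.051, 3.141, -0.004]
ft_force: [-0.6, 0.1, 0.7]
grip_width: 0.139
```

```bash
python3 -c "
from h import *
rep(-34,-29,3.5)
im=snap('scene','s7');s=ctrl.get_state()
stopper(im,'s7d',-92+30.7-2,-29,(215,190,285,255),8)
"
```

```text
t 12.38 tip rack mm [-94.2 -29.3   3.3] world [ 0.5528 -0.0365  0.0133] F [-0.6  0.1  0.7] grip 0.139
turn [-0.003  0.001 -0.002] q [-0.29  0.33  0.35  1.92 -0.13  0.92  1.73]
shift cm [-6.02  0.05 -0.02]
```

View pics/s7d.png

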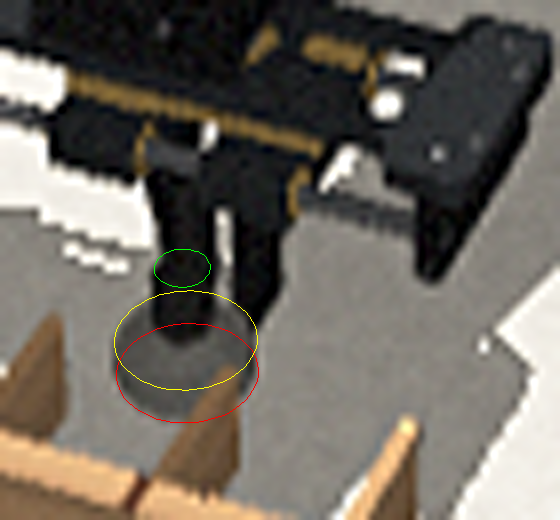

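```bash
python3 - <<'E'
from h import *
im=load('s7'); x0,y0,x1,y1=205,195,275,260; s=8
stopper(im,'s7e',-63.5,-29.3,(x0,y0,x1,y1),s)
v=cv2.imread('pics/s7e.png')
def L(a,b,c):
    pp=[tuple(int(k) for k in np.round((proj(im,Rk@(np.array(q)/1e3)+O)-[x0,y0]+.5)*s-.5)) for q in(a,b)]
    cv2.line(v,*pp,c,1)
for y in(0,-58):
    for e in(-3,3):
        L((-35,y+e,38),(27,y+e,38),(255,0,0)); L((-35,y+e,0),(-35,y+e,38),(255,0,255))
    L((-35,y-3,38),(-35,y+3,38),(255,0,0))
L((23,0,46),(23,-58,46),(255,255,0));L((37,0,46),(37,-58,46),(255,255,0))
cv2.imwrite('pics/s7e.png',v)
E
```

```text
(no output)
```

View pics/s7e.png

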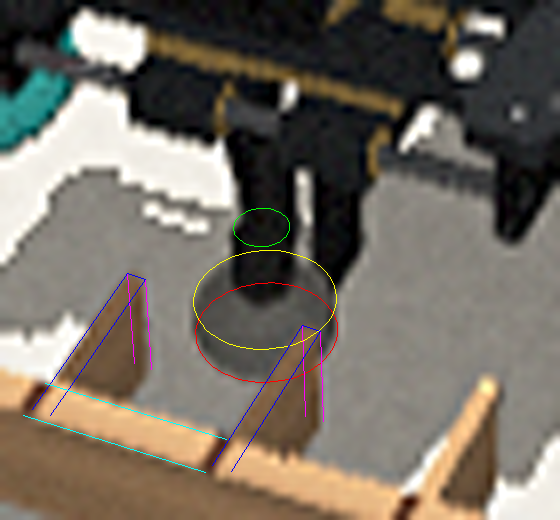

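Request:
play_rows(targets="-0.6 0.02 0 0 0 0 -0.72; -0.6 0 0 0 0 0 -0.72; -0.6 0 0 0 0 0 -0.72; -0.5 0 0 0 0 0 -0.72; 0 0 0 0 0 0 -0.72")

```text
time: 13.05
position: [0.5773, -0.035, 0.1953]
tool_rot: [-0.051, 3.14, -0.005]
ft_force: [-1.1, -0.2, 0.5]
grip_width: 0.136
```

```bash
python3 -c "
from h import *
rep(-34,-29,3.5)
im=snap('scene','s8')
stopper(im,'s8d',-40,-29,(190,195,275,265),7)
"
```

```text
t 13.05 tip rack mm [-69.5 -29.3   3.3] world [ 0.5775 -0.0356  0.0133] F [-1.1 -0.2  0.5] grip 0.136
turn [-0.003  0.001 -0.002] q [-0.28  0.37  0.34  1.86 -0.15  0.93  1.74]
shift cm [-3.55  0.03 -0.02]
```

View pics/s8d.png

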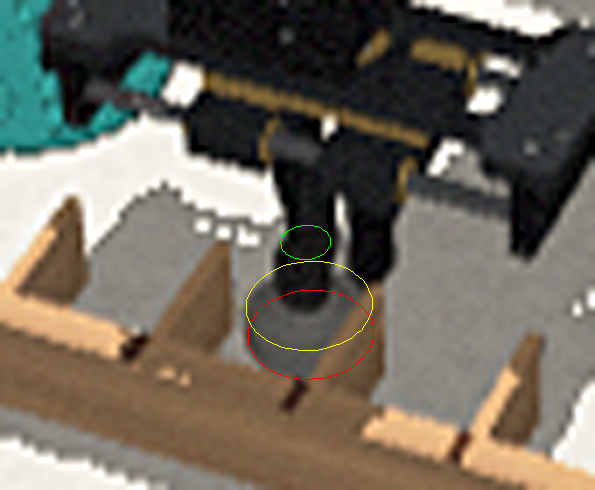

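Request:
play_rows(targets="-0.6 0.02 0 0 0 0 -0.72; -0.6 0 0 0 0 0 -0.72; -0.6 0 0 0 0 0 -0.72; -0.6 0 0 0 0 0 -0.72; -0.4 0 0 0 0 0 -0.72; 0 0 0 0 0 0 -0.72")

```text
time: 13.85
position: [0.6069, -0.0339, 0.1952]
tool_rot: [-0.051, 3.141, -0.005]
ft_force: [-1.3, 0.6, 0.5]
grip_width: 0.139
```

```bash
python3 -c "
from h import *
rep(-34,-29,3.5)
im=snap('scene','s9')
stopper(im,'s9d',-10,-29,(190,195,275,265),7)
"
```

```text
t 13.85 tip rack mm [-40.  -29.1   3.2] world [ 0.607  -0.0344  0.0132] F [-1.3  0.6  0.5] grip 0.139
turn [-0.003  0.    -0.002] q [-0.27  0.43  0.34  1.78 -0.17  0.96  1.74]
shift cm [-0.6   0.01 -0.03]
```

View pics/s9d.png

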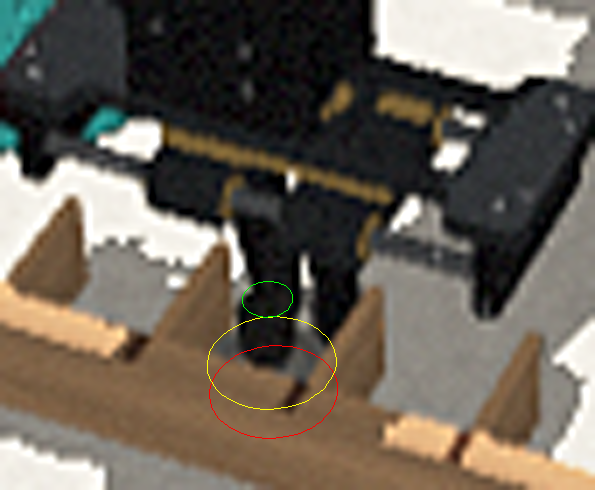

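Request:
play_rows(targets="-0.4 0 0 0 0 0 -0.72; -0.35 0 0 0 0 0 -0.72; 0 0 0 0 0 0 -0.72; 0 0 0 0 0 0 -0.72")

```text
time: 14.4
position: [0.6146, -0.0336, 0.1952]
tool_rot: [-0.051, 3.141, -0.004]
ft_force: [-1.1, -0.3, 0.4]
grip_width: 0.14
```

```bash
python3 -c "
from h import *
rep(-34,-29,3.5)
"
```

```text
t 14.4 tip rack mm [-32.3 -29.1   3.2] world [ 0.6146 -0.0341  0.0132] F [-1.1 -0.3  0.4] grip 0.14
turn [-0.003  0.    -0.002] q [-0.26  0.44  0.34  1.76 -0.17  0.96  1.74]
shift cm [ 0.17  0.01 -0.03]
```

Request:
play_rows(targets="1 0 0 0 0 0 -0.72; 1.5 0 0 0 0 0 -0.72; 2 0 0 0 0 0 -0.72; 1 0 -1 0 0 0 -0.72; 0 0 -4 0 0 0 -0.72; 0 0 -6 0 0 0 -0.72; 0 0 -5 0 0 0 -0.72; 0 0 -2 0 0 0 -0.72; 0 0 0 0 0 0 -0.72")

```text
time: 15.52
position: [0.5551, -0.0355, 0.3849]
tool_rot: [-0.049, 3.133, -0.003]
ft_force: [0.8, 0.6, 0.1]
grip_width: 0.138
```

```bash
python3 -c "
from h import *
rep(-50,260,200)
im=snap('scene','s10')
stopper(im,'s10d',-1.6,-29,(190,185,285,265),7)
"
```

```text
t 15.53 tip rack mm [-90.3 -28.9 193. ] world [ 0.5567 -0.0359  0.203 ] F [0.8 0.6 0.1] grip 0.138
turn [-0.002  0.008 -0.003] q [-0.33  0.13  0.37  1.73 -0.05  1.28  1.66]
shift cm [-3.96 28.89 -0.73]
```

View pics/s10d.png

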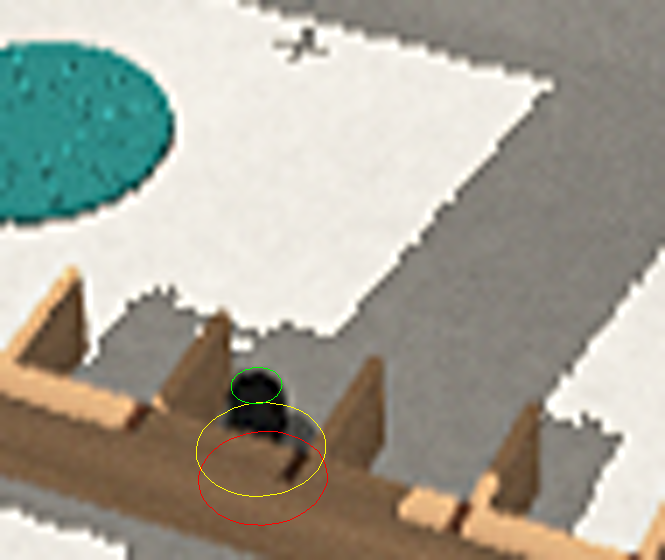

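The stopper stands in the gap as modelled. Move the arm aside for a clear top view.

Request:
play_rows(targets="0 4.5 -0.5 0 0 0 -0.72; 0 5 -0.5 0 0 0 -0.72; 0 5 0 0 0 0 -0.72; 0 5 0 0 0 0 -0.72; 0 5 0 0 0 0 -0.72; 0 5 0 0 0 0 -0.72; 0 5 0 0 0 0 -0.72; 0 0 0 0 0 0 -0.72; 0 0 0 0 0 0 -0.72")

```text
time: 16.7
position: [0.5413, 0.3169, 0.3762]
tool_rot: [0.041, -3.129, 0.019]
ft_force: [0.6, -0.8, -0.2]
grip_width: 0.139
```

```bash
python3 - <<'E'
from h import *
rep()
im=snap('top','t11'); stopper(im,'t11d',-1.6,-29,(220,110,310,190),6.5 if 0 else 7)
im=load('t11'); crop(im,'t11c',95,55,385,265,2.6)
a=load('top0')['pixels'].astype(int);b=im['pixels'].astype(int)
for u,v in[(139,198),(309,190),(210,103)]: print(w_depth(im,u,v), w_depth(load('top0'),u,v))
E
```

```text
t 16.7 tip rack mm [-95.9 322.1 184.2] world [0.539  0.3147 0.1942] F [ 0.6 -0.8 -0.2] grip 0.139
turn [-0.012 -0.013 -0.008] q [-0.69  0.29  0.14  1.55 -0.04  1.32  1.05]
[0.50141712 0.22369053 0.01666142] [0.50118268 0.22339275 0.0180308 ]
[ 0.52199836 -0.19614019  0.01047898] [ 0.52133744 -0.195681    0.01400737]
[0.74720538 0.05235078 0.01663705] [0.74733433 0.05237668 0.01629327]
```

View pics/t11d.png

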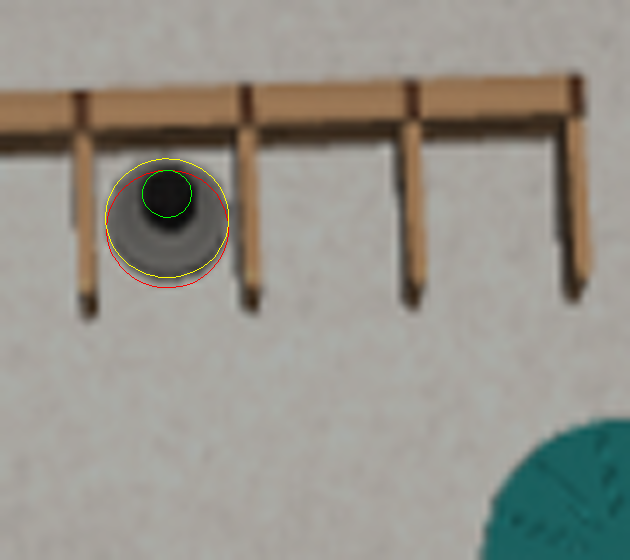

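View pics/t11c.png

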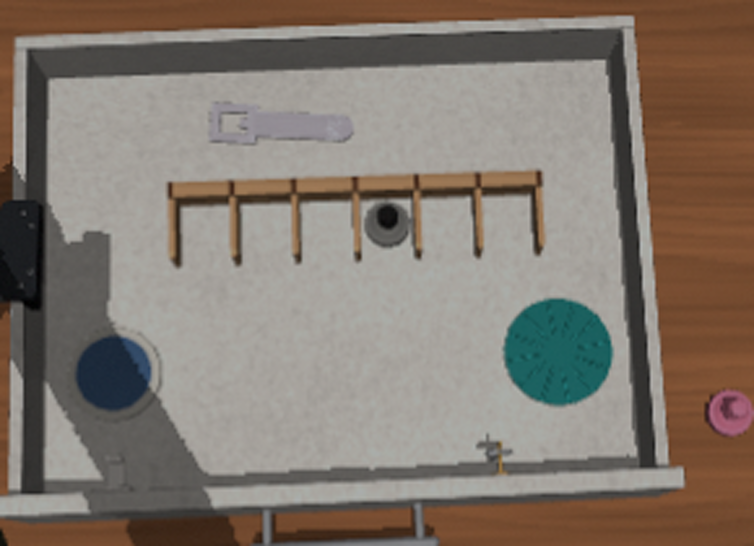

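```bash
python3 -c "
from bench import ctrl
s=ctrl.get_state(); print(s['ft_force'],abs(s['qd']).max()); print(ctrl.close_job())"
```

```text
[ 0.13553147  0.6413051  -0.07050431] 0.012384025715980117
the job is handed in; nothing more can be done
None
```

The stopper is standing upright in the third gap, counted from the robot's right, the end with the brass hook. I handed the job in at about 17 s of the 72 s allowed.

- **Rail:** I ran the shut fingertips along it from the first gap over the second to the middle of the third. Contact was steady, measuring 3–10 N upward at each stop. I then lifted off and did not go on to the fourth gap's rail.
- **Push:** I pushed the stopper low on its pewter head with both fingertips, slightly parted. Sideways force stayed around 1 N. I then backed the hand straight out, lifted it and moved it aside.
- **Last checks:** In the final top picture the stopper is within about 1 mm of its expected place. The front of its head is roughly 11 mm behind the front ends of the dividers.
- **Other things:** The key, coaster, jar gripper and bottle opener look unmoved. The hand was clear, with the force reading at noise level.

No check failed. The tip height read about 0.7 mm above the nominal rail height while touching, which is within the calibration.

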